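Load the square-head arbor into the welding positioner

TASK

Take the tapered arbor with the brass square head out of the wooden rack and seat it fully home in the spindle of the blue welding positioner, with its two collar slots over the spindle's black drive dogs; feel for the dogs with light pressure and never force it. Then turn it clockwise until the spindle comes up against its stop, and let go with the arbor upright, still fully home. Leave the pointed centre in the rack and everything else on the bench alone.

Things in the scene. Friction and masses are not known exactly. Their poses are not given: they have to be found in the camera images.
- arbor_head (a point): Grip here: centre of the arbor's brass square head, 30 x 30 mm, 44 mm tall (22 mm up and down from here), flats square to the arbor's x and y axes. Arbor axes: z up along its axis, x through its two collar slots. Below the head: a neck 12 mm long, 33 mm wide, then the collar. Weight 0.4 to 0.75 kg. It stands in either rack hole, shank down, collar resting on the rack.
- arbor_collar (a point): Centre of the underside of the arbor's steel collar, on its axis, 44 mm below arbor_head, same axes; it meets the nose point when fully home. Collar 68 mm in diameter, 10 mm thick, with two open slots at +x and -x, each 18 mm wide, cut from the rim in to 17.5 mm from the axis; yellow dashes on its top mark them.
- arbor_tip (a point): Tip of the arbor's tapered shank, 46 mm below arbor_collar, same axes. The shank is 17.6 mm in diameter here and 31.6 mm at the collar.
- arbor: The arbor as a whole; its origin is the arbor_collar point.
- nose (a point): Centre of the spindle's nose face, on the upright spindle axis, 105 mm above the bench. The nose is a steel ring of 72 mm diameter; its tapered bore fits the shank (32.4 mm wide at the mouth, 48 mm deep). This frame is fixed to the base and does not turn with the spindle: z up, x along the two yellow index dashes on the base.
- dog_tops (a point): On the spindle axis at the height of the tops of the two black drive dogs, 8 mm above nose, same fixed axes. The dogs stand opposite each other, 19.5 to 31 mm from the axis, 15 mm wide. Their angle is not reported: their line starts 0.4 to 0.95 rad anticlockwise (from above) of this x. Slots drop over them only within about 0.05 rad; else the collar rides on them, 8 mm high.
- stop_pin (a point): Top of the yellow stop pin on the base, 10 mm wide. The spindle turns stiffly (about 0.2 N m) and stays where left; clockwise, its red lug ends against this pin, a hard stop, with the dogs' line 0.05 rad anticlockwise of the nose's x. An arbor that drives it there has its slots (its x axis) along the nose's x, either way round.
- positioner: The welding positioner, fixed: blue base 220 x 200 mm, 55 mm tall, origin under its centre, straight below nose, same axes; black motor box 85 mm tall on its +y side (out to 185 mm); turning disc of 150 mm diameter, its top at 85 mm, under the nose. Forcing it: a push of over about 25 N on the arbor before it is home, or a twist of over about 1.2 N m at the stop.
- rack: The plywood rack, fixed: 100 x 240 x 70 mm, origin under its centre; two upright holes of 37 mm diameter at y = +60 and -60 mm in its own frame.
- centre_mid (a point): A bystander in the other rack hole: a steel centre with a plain 68 mm collar, orange band and pointed cone up to 60 mm above the rack's top; this point is on its axis, 30 mm above the rack's top. Leave it there.
- weight: Bystander: dark steel weight, 60 mm diameter, 50 mm tall, with a bolt standing up to 84 mm; origin under its centre.
- pipe_stub: Bystander: upright stainless tube, 51 mm diameter, 90 mm tall; origin under its centre.
- flange: Bystander: flat ring, 80 mm diameter, 10 mm thick; origin under its centre.
- square: Bystander: flat L-shaped steel square, about 200 x 140 mm, 18 mm thick at most; origin under its blade.
- driver: Bystander: red screwdriver lying on the bench.
Things that resemble listed ones, but are neither listed nor needed, are in the scene too. Leave any red look-alike of the arbor alone.

How it is judged:
On the way:
1. the arbor is seated in the spindle, slots over the dogs (z of arbor_collar in the frame of nose below 0.003 m and horizontal distance between arbor_collar and nose below 0.003 m and angle between arbor's own z axis and vertical below 0.06 rad), for 0.2 s.
At the end, for the whole second after the job is handed in: The arbor stands released and still in the spindle: collar within 2 mm of the nose face (slots over the dogs), centred within 2 mm, upright within 0.04 rad, its slots along the yellow index dashes (nose x, either way round) within 0.1 rad, so the spindle is at its stop (z of arbor_collar in the frame of nose between -0.003 and 0.002 m and horizontal distance between arbor_collar and nose below 0.002 m and angle between arbor's own z axis and vertical below 0.04 rad and angle between the x axis of arbor_collar and the x axis of nose, either way round below 0.1 rad and linear speed of arbor below 0.02 m/s); the robot touches nothing.
It fails at once if the arbor is forced against the positioner (contact forces of 70 N or more before it is home, 120 N or more at any time) ((contact force between arbor and positioner above 70 N and z of arbor_collar in the frame of nose above 0.003 m) or contact force between arbor and positioner above 120 N).
It fails at once if the pointed centre is disturbed (distance of centre_mid from where it was at the start of the episode above 0.02 m).
It fails at once if a bystander is disturbed (distance of any of weight, pipe_stub, flange, square, driver from where it was at the start of the episode above 0.03 m).
It also fails if it takes over 72 s, if anything falls off the work surface, if the arm or the gripper's body presses on something with over 40 N, if the wrist force passes 120 N, or if a joint passes its speed limit or range.

ROBOT

A 6-joint arm with a two-finger parallel gripper is mounted at the origin on the work surface. World frame = base frame: x ahead of the robot, y to its left, z up, the work surface at z = 0. Lengths are in m, angles in rad, forces in N, time in s.
With the tool pointing down it reaches from about 0.35 to 0.875 m from the base axis. Payload 15.5 kg.
Tool frame: the origin (TCP) lies midway between the tips of the shut fingers; the grasp point (between the pads) lies 19 mm behind it; z points along the fingers, y is the direction in which the jaws open and shut (so a half turn about z gives the same grasp; the last joint's range is limited). The gripper opens to 85 mm and grips with 20 to 120 N. Pads are 22 mm wide; open, the fingers measure 114 mm over their backs; the gripper's body (76 mm by 85 mm) begins 54 mm behind the grasp point. The pads swing forward as they close: fully open they stand 13 mm farther back than shut.
Start: joints at [1.022, 0.494, 1.345, -0, 1.302, -0.096], TCP at [0.274, 0.562, 0.231] pointing down, gripper open.
Joint ranges: [-2.91, 2.91], [-0.82, 2.16], [0.22, 2.67], [-1.22, 4.37], [0.12, 2.79], [-3.08, 3.08]. Speed limits (rad/s): [1.89, 1.89, 2.57, 3.01, 3.01, 3.01].

INTERFACE

Orientations are given as a 3x3 rotation matrix whose columns are the frame's x, y, z axes.
In Python, from plant import manip, cams, workorder, recognise, outline_of gives the robot as it stands. The module is installed in compiled form; this text tells all that it offers.
- The arm moves only by the shell command python3 -m creep 'ROWS' [OPENING] [FORCE]. ROWS is JSON, a list that holds one entry, the list of rows, each a list of 6 numbers: the shift along the world's x, y, z in mm, then the turn, a rotation vector about the world's x, y, z in degrees. In form: [[[dx, dy, dz, rx, ry, rz], ...]]. A call has 1 to 10 rows; each row shifts and turns the commanded pose from where the row before left it; what a row does not reach is not made up. A row lasts 1/12 s, in which the tool goes at most 41.7 mm and 7.16 degrees, less where a joint would pass 70% of its speed; a pose out of reach is approached as far as the arm can. A call with a gripper value outside its range is refused whole. OPENING is the gripper command: -1 is shut, 1 is fully open, values between are in proportion, set as the call begins (- or left out, the last holds). The fingers move at their own pace and stop on an object; FORCE is the grip in N (left out, the last holds). Time passes only in rows, so rows that do not move let the fingers close. It gives the time, the measured TCP pose, the force and the opening at its end, in the units of the state.
- manip.get_obs(): the state, without advancing time (a new reading comes with each control period).
- cams.snapshot(name): name is "side" or "top"; returns a dict with "image" (480x640x3 uint8, blue, green, red), "intrinsics" (3x3 intrinsics, pixels), "extrinsics" (4x4, takes a point from camera to world coordinates). Camera axes: x right, y down, z forward; pixel columns grow to the right and rows downward; lengths in m; the calibration is good to about 2 mm. A picture is of the moment at which its call begins. There is no depth.
- workorder.close_job(): hands the job in, once; it reports no verdict.
Trained networks look in a picture, given as the dict that the camera call returned (one of the last four; its "shot" number tells which), for a name from the list of things; names that differ only in an ending like _2 or _b are one class to them, and where a whole thing is asked for, a point or a joint stands for the part that bears it (a point fixed in the world has none). Each returns a list of dicts, best first, with "p" (0 to 1); they miss things now and then, are a little off and sometimes report something else, mostly with a low value. They report only what shows in the picture. A call takes as long as a camera call. They do not tell look-alikes from the thing itself.
- recognise(picture, thing): "extent" ([centre column, centre row, width, height] as shares, 0 to 1, of the picture: columns of its width, rows of its height, round what is visible of it).
- outline_of(picture, thing): "region" (480x640 bool, what is visible of it) and "extent" ([centre column, centre row, width, height] as shares, 0 to 1, of the picture: columns of its width, rows of its height, round what is visible of it).
The state is a dict: "time": time; "qpos": joint angles; "qvel": joint speeds; "tau": joint torques, N m; "position": TCP position; "eef_rot": TCP orientation; "contact_force": force on the tool from outside, world axes, zero at the start; "ft_torque": the same for the moment, N m; "gripper_width": finger opening in m.
Only numpy, scipy, OpenCV 4.12 (cv2) and the standard library are available. Lean on these libraries where they do the work, as an engineer would, in place of code of your own. Each camera call takes 0.05 s, during which the arm holds its last target. There are 200 camera calls.

## Working session

There is one attempt and no reset: what is moved stays moved. The work goes in short steps, Python scripts to look and compute and a shell command to move; the robot and the scene stay as the last step left them, time stands still between calls to the robot, and variables do not carry over. Pictures are saved under pics/ and viewed, about 8 in all and at most 12, crops included, and the job is handed in when it is done.

```bash
mkdir -p pics
cat > h.py <<'E'
import numpy as np, cv2
from plant import manip, cams, workorder, recognise, outline_of
def ray(s,u,v):
    K=s["intrinsics"];T=s["extrinsics"]
    d=T[:3,:3]@np.linalg.inv(K)@np.array([u,v,1.]); return T[:3,3],d
def at_z(s,u,v,z):
    o,d=ray(s,u,v); return o+d*(z-o[2])/d[2]
def proj(s,p):
    T=s["extrinsics"]; c=T[:3,:3].T@(np.asarray(p)-T[:3,3]); c=s["intrinsics"]@c; return c[:2]/c[2]
def tri(s1,p1,s2,p2):
    o1,d1=ray(s1,*p1);o2,d2=ray(s2,*p2)
    t=np.linalg.lstsq(np.c_[d1,-d2],o2-o1,rcond=None)[0]
    a=o1+t[0]*d1;b=o2+t[1]*d2; return (a+b)/2,np.linalg.norm(a-b)
E
python3 - <<'E'
from h import *
for n in ("top","side"):
    s=cams.snapshot(n); cv2.imwrite(f"pics/{n}0.png",s["image"])
    print(n,s["intrinsics"][0],s["extrinsics"].round(3).tolist())
    for t in ("arbor_head","arbor","nose","rack","positioner","stop_pin","centre_mid"):
        print(t,[(round(d["p"],2),(np.array(d["extent"])*[640,480,640,480]).round(1).tolist()) for d in recognise(s,t)[:4]])
E
```

```text
top [519.26046495   0.         312.15550571] [[-0.019, -0.996, 0.09, 0.46], [-1.0, 0.02, 0.006, 0.015], [-0.008, -0.09, -0.996, 1.337], [0.0, 0.0, 0.0, 1.0]]
arbor_head [(0.93, [437.3, 322.5, 30.4, 21.7]), (0.91, [387.3, 319.3, 28.9, 29.6]), (0.78, [401.7, 268.0, 29.7, 31.1]), (0.65, [339.6, 251.1, 24.9, 23.0])]
arbor [(0.95, [342.8, 249.1, 27.3, 24.9]), (0.92, [387.5, 323.0, 29.0, 31.1]), (0.87, [439.4, 322.2, 33.4, 30.0]), (0.62, [400.0, 270.5, 29.6, 27.1])]
nose [(0.67, [225.0, 278.9, 126.2, 103.6]), (0.66, [448.6, 268.3, 25.7, 25.1]), (0.23, [134.7, 253.9, 15.9, 82.3])]
rack [(0.92, [423.2, 270.6, 102.0, 40.8])]
positioner []
stop_pin [(0.72, [227.4, 281.4, 128.8, 104.8])]
centre_mid [(0.94, [449.9, 270.0, 32.3, 27.5])]
side [531.21890856   0.         316.61595619] [[0.999, -0.029, 0.043, 0.547], [-0.051, -0.726, 0.686, -0.77], [0.012, -0.687, -0.727, 0.917], [0.0, 0.0, 0.0, 1.0]]
arbor_head [(0.73, [212.5, 375.4, 38.7, 45.9]), (0.59, [221.5, 316.8, 36.2, 41.4]), (0.57, [281.3, 321.6, 32.5, 44.5])]
arbor [(0.98, [220.0, 317.0, 36.1, 48.8]), (0.94, [308.3, 269.1, 31.4, 38.6]), (0.71, [281.9, 318.7, 37.5, 45.1]), (0.71, [210.4, 373.6, 37.5, 41.8])]
nose [(0.81, [271.9, 192.8, 106.1, 107.7])]
rack [(0.73, [280.4, 368.0, 59.3, 132.9]), (0.63, [283.0, 320.0, 38.8, 53.3])]
positioner [(0.8, [270.9, 192.1, 106.2, 108.1])]
stop_pin [(0.66, [292.9, 142.0, 22.2, 4.6]), (0.61, [271.5, 193.4, 108.2, 109.5]), (0.49, [283.5, 320.5, 38.5, 43.3]), (0.49, [385.9, 329.9, 29.4, 45.4])]
centre_mid [(0.93, [281.9, 379.4, 42.1, 41.8])]
```

Run:
```python
import cv2
a=cv2.imread("pics/top0.png")[190:360,140:480]; b=cv2.imread("pics/side0.png")[110:430,170:430]
cv2.imwrite("pics/topc.png",cv2.resize(a,(800,400),interpolation=cv2.INTER_CUBIC))
cv2.imwrite("pics/sidec.png",cv2.resize(b,None,fx=1.87,fy=1.87,interpolation=cv2.INTER_CUBIC))
```

```text
(no output)
```

View pics/topc.png

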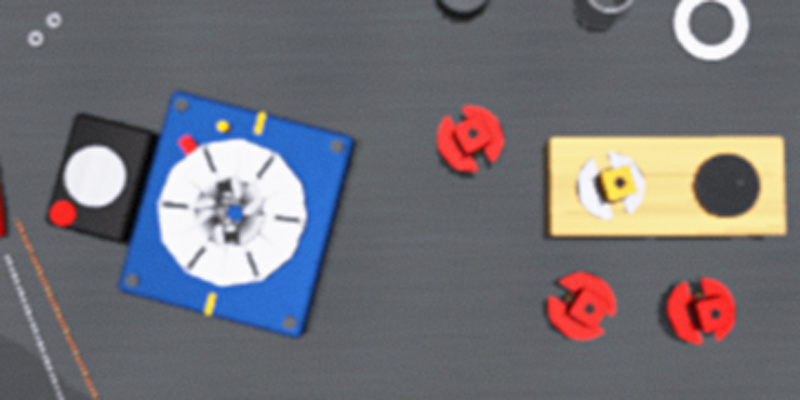

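View pics/sidec.png

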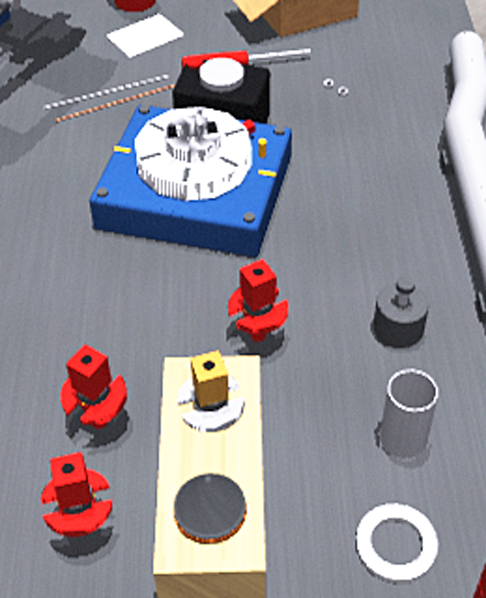

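The brass-headed arbor in the near rack hole (top pixel ≈ (403,268), side ≈ (282,315)) is the one. The three red look-alikes stand at top (341,247), (389,320), (441,322). I'll enlarge the arbor and the nose to confirm this and read the angles.

Run:
```python
from h import *
a=cv2.imread("pics/top0.png"); b=cv2.imread("pics/side0.png")
def c(im,u,v,w,h,W,H): return cv2.resize(im[v:v+h,u:u+w],(W,H),interpolation=cv2.INTER_CUBIC)
top=np.hstack([c(a,380,248,40,30,400,300),c(a,218,258,40,30,400,300)])
bot=np.hstack([c(b,260,295,48,36,400,300),c(b,248,160,48,36,400,300)])
cv2.imwrite("pics/enl.png",np.vstack([top,bot]))
s=cams.snapshot("top"); hsv=cv2.cvtColor(s["image"],cv2.COLOR_BGR2HSV)
m=cv2.inRange(hsv,(18,150,120),(35,255,255)); n,l,st,ce=cv2.connectedComponentsWithStats(m)
for i in range(1,n):
    if st[i,4]>5: print(ce[i].round(2),st[i].tolist())
o=manip.get_obs(); print(o["time"],o["position"],o["eef_rot"].round(3).tolist(),o["gripper_width"])
```

```text
[250.27 241.27] [249, 238, 4, 8, 15]
[234.67 243.5 ] [233, 242, 4, 4, 12]
[401.49 267.71] [395, 261, 14, 15, 134]
[228.86 319.07] [228, 316, 3, 8, 14]
0.85 [0.27398274 0.56173753 0.23129578] [[-0.899, 0.438, 0.0], [0.438, 0.899, -0.0], [-0.0, -0.0, -1.0]] 0.08534095327647569
```

View pics/enl.png

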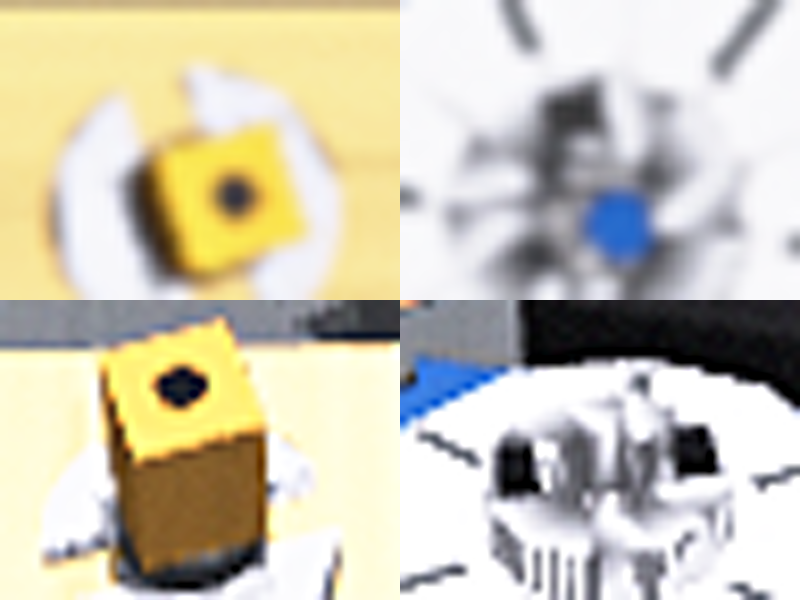

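The crop confirms it. The brass head has its top hole at top (403.7,267.5), and its slots face image up and down. One dog shows at top (235.5,268.5), and both show in the side view at about (262,180) and (283,178). Next I'll compute positions.

Run:
```python
from h import *
s=cams.snapshot("top"); q=cams.snapshot("side")
A=at_z(s,250.27,241.27,.055);B=at_z(s,228.86,319.07,.055);d=A-B
print("nose mid",((A+B)/2).round(4),"x ang",np.degrees(np.arctan2(d[1],d[0])),"len",np.linalg.norm(d))
hsv=cv2.cvtColor(q["image"],cv2.COLOR_BGR2HSV); m=cv2.inRange(hsv,(18,150,90),(35,255,255)); n,l,st,ce=cv2.connectedComponentsWithStats(m)
for i in range(1,n):
    if st[i,4]>5: print(ce[i].round(2),st[i].tolist(),at_z(q,*ce[i],.055).round(4))
# dogs: dark pixels near nose
N=(A+B)/2
for nm,c in (("top",s),("side",q)):
    g=cv2.cvtColor(c["image"],cv2.COLOR_BGR2GRAY)
    u,v=proj(c,[N[0],N[1],.111]); print(nm,"nose px",u,v)
    m=(g<60).astype(np.uint8); n,l,st,ce=cv2.connectedComponentsWithStats(m)
    for i in range(1,n):
        if st[i,4]>3 and np.hypot(*(ce[i]-[u,v]))<20: print(ce[i].round(2),st[i].tolist(),at_z(c,*ce[i],.112).round(4))
h=at_z(s,403.3,267.1,.136); print("head(hole top)",h.round(4))
h2=at_z(q,260+181/8.333-.5,295+85/8.333-.5,.136); print("head side",h2.round(4))
# brass top corners from the side picture
P=[(103,362),(225,320),(265,428),(135,462)]
W=np.array([at_z(q,260+x/8.333-.5,295+(y-300)/8.333-.5,.136) for x,y in P]); print(W.round(4).tolist(),W.mean(0).round(4))
P=[(157,152),(283,124),(305,235),(190,282)]
W2=np.array([at_z(s,380+x/10-.5,248+y/10-.5,.136) for x,y in P]); print(W2.round(4).tolist(),W2.mean(0).round(4))
for w in (W,W2):
    for i in range(4):
        e=w[(i+1)%4]-w[i]; print(round(np.degrees(np.arctan2(e[1],e[0]))%90,1),round(np.linalg.norm(e),4))
a=s["image"]; b=q["image"]
c=lambda im,u,v:cv2.resize(im[v:v+45,u:u+45],(400,400),interpolation=cv2.INTER_CUBIC)
u,v=proj(s,[N[0],N[1],.11]).astype(int);u2,v2=proj(q,[N[0],N[1],.11]).astype(int);print(u-22,v-22,u2-22,v2-22)
cv2.imwrite("pics/nose.png",np.hstack([c(a,u-22,v-22),c(b,u2-22,v2-22)]))
```

```text
nose mid [0.5031 0.2037 0.055 ] x ang -15.842643658612829 len 0.19829438792703014
[310. 189.] [309, 185, 3, 9, 27] [0.5912 0.2272 0.055 ]
[234.73 189.64] [231, 189, 9, 2, 11] [0.406  0.2316 0.055 ]
[312.27 202.36] [308, 202, 9, 2, 11] [0.5946 0.1781 0.055 ]
top nose px 236.1472678144557 279.1746667731732
side nose px 273.12650859510944 178.3555530508841
[282.88 177.88] [281, 175, 5, 6, 25] [0.5261 0.2034 0.112 ]
[261.62 180.1 ] [260, 178, 5, 5, 21] [0.4763 0.1972 0.112 ]
head(hole top) [ 0.5226 -0.187   0.136 ]
head side [ 0.5212 -0.1851  0.136 ]
[[0.5041, -0.1782, 0.136], [0.531, -0.1677, 0.136], [0.5393, -0.1975, 0.136], [0.5112, -0.2053, 0.136]] [ 0.5214 -0.1871  0.136 ]
[[0.5332, -0.1687, 0.136], [0.5391, -0.198, 0.136], [0.5133, -0.2022, 0.136], [0.503, -0.1753, 0.136]] [ 0.5222 -0.186   0.136 ]
21.3 0.0288
15.6 0.0309
15.6 0.0292
14.6 0.028
11.4 0.0299
9.2 0.0261
21.0 0.0288
12.3 0.0309
214 257 251 156
```

View pics/nose.png

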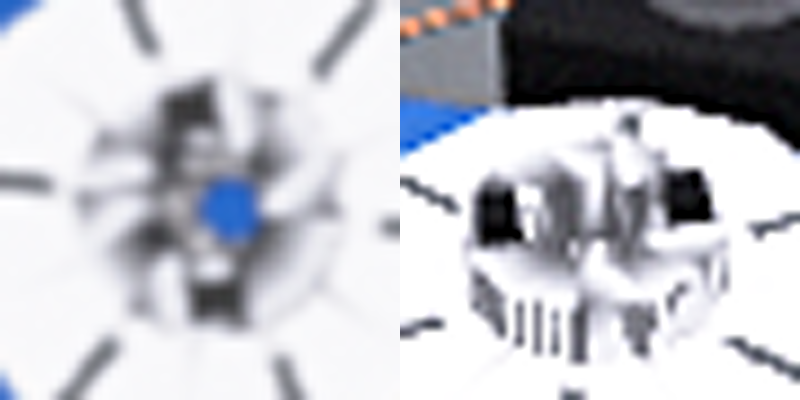

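Nose xy is about (0.502,0.204) and its x axis is at −15.8°. The dogs are at about 7.5°. The head is at (0.522,−0.1865), with the arbor x axis at about 14.5°. I'll move above the arbor and turn the jaws to 14.5°.

```bash
python3 -m creep '[[[12.4,-37.4,0,0,0,-2.5],[12.4,-37.4,0,0,0,-2.5],[12.4,-37.4,0,0,0,-2.5],[12.4,-37.4,0,0,0,-2.5],[12.4,-37.4,0,0,0,-2.5],[12.4,-37.4,0,0,0,-2.5],[12.4,-37.4,0,0,0,-2.5],[12.4,-37.4,0,0,0,-2.5],[12.4,-37.4,0,0,0,-2.5],[12.4,-37.4,0,0,0,-2.5]]]' 1 40
python3 -m creep '[[[12.4,-37.4,0,0,0,-2.5],[12.4,-37.4,0,0,0,-2.5],[12.4,-37.4,0,0,0,-2.5],[12.4,-37.4,0,0,0,-2.5],[12.4,-37.4,0,0,0,-2.5],[12.4,-37.4,0,0,0,-2.5],[12.4,-37.4,0,0,0,-2.5],[12.4,-37.4,0,0,0,-2.5],[12.4,-37.4,0,0,0,-2.5],[12.4,-37.4,0,0,0,-2.5]]]'
python3 -m creep '[[[0,0,0,0,0,0],[0,0,0,0,0,0]]]'
```

```text
time: 1.78
position: [0.3982, 0.186, 0.2315]
eef_rot: [[-0.628, 0.778, 0.001], [0.778, 0.628, 0.0], [-0.0, 0.001, -1.0]]
contact_force: [0.9, 0.2, 0.0]
gripper_width: 0.0856
time: 2.62
position: [0.5222, -0.1884, 0.2314]
eef_rot: [[-0.239, 0.971, 0.0], [0.971, 0.239, -0.0], [-0.0, 0.0, -1.0]]
contact_force: [1.1, -0.3, 0.6]
gripper_width: 0.0853
time: 2.78
position: [0.5223, -0.1881, 0.231]
eef_rot: [[-0.239, 0.971, 0.0], [0.971, 0.239, -0.0], [-0.0, 0.0, -1.0]]
contact_force: [-1.1, 0.9, 0.1]
gripper_width: 0.0851
```

```bash
python3 -m creep '[[[0,1.5,-25,0,0,0],[0,0,-25,0,0,0],[0,0,-25,0,0,0],[0,0,-20,0,0,0],[0,0,-15,0,0,0],[0,0,-13,0,0,0],[0,0,-13,0,0,0],[0,0,0,0,0,0]]]'
python3 -m creep '[[[0,0,0,0,0,0],[0,0,0,0,0,0],[0,0,0,0,0,0],[0,0,0,0,0,0],[0,0,0,0,0,0],[0,0,0,0,0,0],[0,0,0,0,0,0],[0,0,0,0,0,0],[0,0,0,0,0,0],[0,0,0,0,0,0]]]' -1 60
```

```text
time: 3.45
position: [0.5206, -0.183, 0.0934]
eef_rot: [[-0.243, 0.97, -0.003], [0.97, 0.243, 0.002], [0.002, -0.003, -1.0]]
contact_force: [-1.1, 1.0, -0.3]
gripper_width: 0.086
time: 4.28
position: [0.5222, -0.1848, 0.0961]
eef_rot: [[-0.242, 0.97, 0.001], [0.97, 0.242, -0.0], [-0.001, 0.001, -1.0]]
contact_force: [-1.4, 1.5, 9.1]
gripper_width: 0.0294
```

```bash
python3 -m creep '[[[0,0,3,0,0,0],[0,0,8,0,0,0],[0,0,14,0,0,0],[0,0,20,0,0,0],[0,0,25,0,0,0],[0,0,25,0,0,0],[0,0,25,0,0,0],[0,0,18,0,0,0],[0,0,0,0,0,0],[0,0,0,0,0,0]]]'
python3 - <<'E'
from h import *
o=manip.get_obs(); print(o["position"],o["contact_force"],o["ft_torque"],o["gripper_width"])
s=cams.snapshot("top");q=cams.snapshot("side")
p=o["position"]
u,v=proj(s,p).astype(int);u2,v2=proj(q,p-[0,0,.02]).astype(int)
c=lambda im,u,v:cv2.resize(im[v-40:v+40,u-40:u+40],(400,400),interpolation=cv2.INTER_CUBIC)
cv2.imwrite("pics/held.png",np.hstack([c(s["image"],u,v),c(q["image"],u2,v2)])); print(u,v,u2,v2)
E
```

```text
time: 5.12
position: [0.522, -0.1848, 0.2338]
eef_rot: [[-0.242, 0.97, 0.001], [0.97, 0.242, -0.001], [-0.001, 0.001, -1.0]]
contact_force: [-1.2, -0.2, -6.5]
gripper_width: 0.0297
[ 0.52203676 -0.1848162   0.23375639] [-1.22225429 -0.16421593 -6.51817635] [ 0.01056664  0.03166694 -0.01797775] 0.029678641720216434
409 264 280 277
```

View pics/held.png

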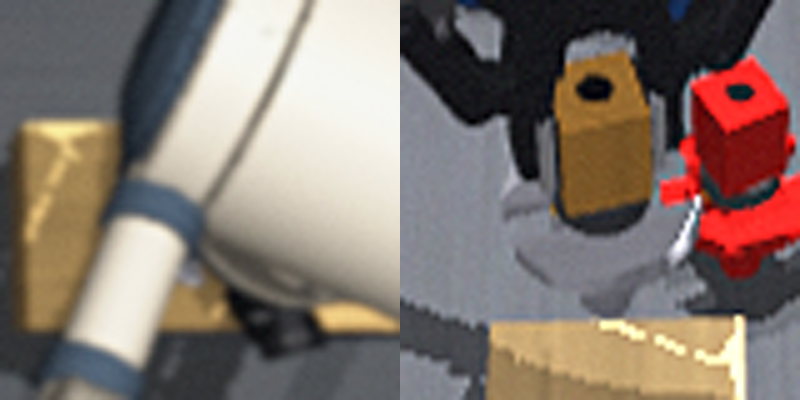

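The arbor hangs upright in the jaws, weighing about 6.5 N. I'll check its offset from the TCP and plan the transfer.

```bash
python3 - <<'E'
from h import *
q=cams.snapshot("side"); p=manip.get_obs()["position"]
print("offset head-tcp", (at_z(q,240+39-.5,237+17.6-.5,p[2]+.040)-p).round(4))
print("go", (np.array([.502,.204])-p[:2])*1000)
E
python3 -m creep '[[[-2,35,0,0,0,-0.5],[-2,39,0,0,0,-0.6],[-2,39,0,0,0,-0.6],[-2,39,0,0,0,-0.6],[-2,39,0,0,0,-0.6],[-2,39,0,0,0,-0.6],[-2,39,0,0,0,-0.6],[-2,39,0,0,0,-0.6],[-2,39,0,0,0,-0.6],[-2,39,0,0,0,-0.6]]]'
python3 -m creep '[[[0,2,0,0,0,0],[0,0,0,0,0,0],[0,0,0,0,0,0],[0,0,0,0,0,0]]]'
python3 - <<'E'
from h import *
o=manip.get_obs(); p=o["position"]; print(p,o["qpos"].round(3),np.degrees(np.arctan2(o["eef_rot"][1,1],o["eef_rot"][0,1])))
q=cams.snapshot("side")
u2,v2=proj(q,[.502,.204,.16]).astype(int); print(u2,v2)
cv2.imwrite("pics/over.png",cv2.resize(q["image"][v2-40:v2+40,u2-50:u2+50],(800,640)[:2] if 0 else (750,600),interpolation=cv2.INTER_CUBIC))
E
```

```text
offset head-tcp [0.0006 0.0005 0.04  ]
go [-19.12588417 388.36329703]
time: 6.1
position: [0.5009, 0.203, 0.232]
eef_rot: [[-0.14, 0.99, -0.002], [0.99, 0.14, -0.001], [-0.0, -0.002, -1.0]]
contact_force: [2.5, 0.6, -6.0]
gripper_width: 0.0299
time: 6.43
position: [0.5017, 0.2023, 0.2325]
eef_rot: [[-0.14, 0.99, -0.001], [0.99, 0.14, -0.001], [-0.0, -0.001, -1.0]]
contact_force: [0.8, 0.5, -6.2]
gripper_width: 0.0297
[0.50173129 0.20226888 0.23254008] [ 0.273  0.375  1.55  -0.     1.218  0.132] 8.058556986873299
271 161
```

View pics/over.png

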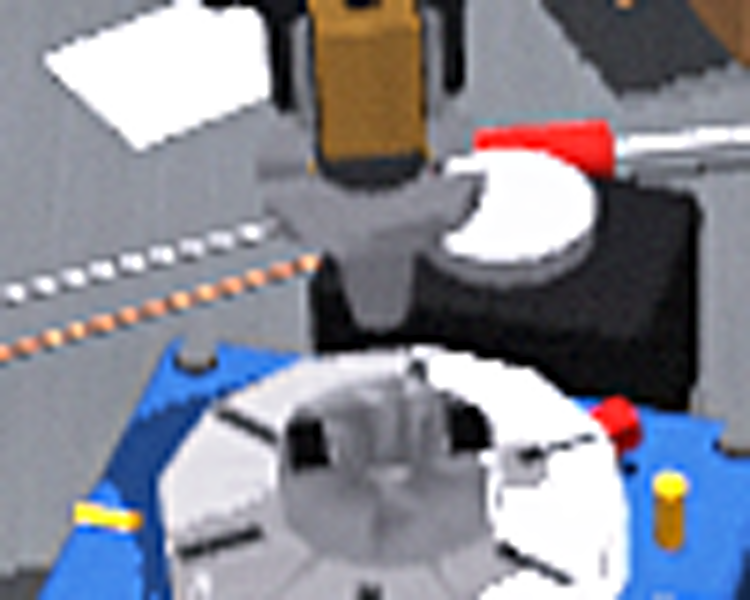

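The tip is at panel (380,320) and lies on the spindle axis midway between the dogs at (305,442) and (465,428). I'll lower it into the bore.

```bash
python3 -m creep '[[[0,1.5,-15,0,0,0],[0,0,-15,0,0,0],[0,0,-15,0,0,0],[0,0,-12,0,0,0],[0,0,-8,0,0,0],[0,0,-6,0,0,0],[0,0,-4,0,0,0],[0,0,0,0,0,0],[0,0,0,0,0,0]]]'
python3 -m creep '[[[0,0,-3,0,0,0],[0,0,-3,0,0,0],[0,0,-2,0,0,0],[0,0,-2,0,0,0],[0,0,0,0,0,0],[0,0,0,0,0,0]]]'
```

```text
time: 7.23
position: [0.5022, 0.2047, 0.1586]
eef_rot: [[-0.141, 0.99, 0.0], [0.99, 0.141, 0.0], [0.0, 0.0, -1.0]]
contact_force: [0.0, 1.2, -6.0]
gripper_width: 0.0291
time: 7.73
position: [0.5019, 0.2048, 0.1482]
eef_rot: [[-0.141, 0.99, -0.0], [0.99, 0.141, -0.0], [-0.0, -0.0, -1.0]]
contact_force: [0.7, 0.3, -5.7]
gripper_width: 0.0291
```

```bash
python3 -m creep '[[[0,0,-1.5,0,0,0],[0,0,-1.5,0,0,0],[0,0,-1,0,0,0],[0,0,-1,0,0,0],[0,0,-1,0,0,0],[0,0,0,0,0,0],[0,0,0,0,0,0]]]'
python3 -m creep '[[[0,0,-1,0,0,0],[0,0,-0.5,0,0,0],[0,0,-0.5,0,0,0],[0,0,0,0,0,0],[0,0,0,0,0,0]]]'
```

```text
time: 8.32
position: [0.5019, 0.2047, 0.1422]
eef_rot: [[-0.141, 0.99, -0.0], [0.99, 0.141, -0.0], [-0.0, -0.0, -1.0]]
contact_force: [0.6, 0.3, -6.1]
gripper_width: 0.0293
time: 8.73
position: [0.502, 0.2048, 0.1402]
eef_rot: [[-0.141, 0.99, -0.0], [0.99, 0.141, -0.0], [-0.0, -0.0, -1.0]]
contact_force: [0.3, -0.3, -6.6]
gripper_width: 0.0291
```

```bash
python3 -m creep '[[[0,0,-0.5,0,0,0],[0,0,-0.5,0,0,0],[0,0,0,0,0,0],[0,0,0,0,0,0]]]'
python3 -m creep '[[[0,0,-0.5,0,0,0],[0,0,-0.5,0,0,0],[0,0,0,0,0,0],[0,0,0,0,0,0]]]'
```

```text
time: 9.07
position: [0.502, 0.2047, 0.1393]
eef_rot: [[-0.141, 0.99, -0.0], [0.99, 0.141, 0.0], [0.0, -0.0, -1.0]]
contact_force: [0.1, 0.3, -5.4]
gripper_width: 0.0296
time: 9.4
position: [0.502, 0.2047, 0.1382]
eef_rot: [[-0.141, 0.99, -0.0], [0.99, 0.141, -0.0], [-0.0, -0.0, -1.0]]
contact_force: [-0.5, 0.5, -6.1]
gripper_width: 0.0292
```

```bash
python3 -m creep '[[[0,0,-0.5,0,0,0],[0,0,-0.5,0,0,0],[0,0,0,0,0,0],[0,0,0,0,0,0]]]'
python3 -m creep '[[[0,0,-0.5,0,0,0],[0,0,-0.5,0,0,0],[0,0,0,0,0,0],[0,0,0,0,0,0]]]'
```

```text
time: 9.73
position: [0.502, 0.2047, 0.1372]
eef_rot: [[-0.141, 0.99, -0.0], [0.99, 0.141, -0.0], [0.0, -0.0, -1.0]]
contact_force: [-1.0, -0.4, -5.3]
gripper_width: 0.0295
time: 10.07
position: [0.5019, 0.2047, 0.1362]
eef_rot: [[-0.141, 0.99, -0.0], [0.99, 0.141, -0.0], [-0.0, -0.0, -1.0]]
contact_force: [0.4, -0.1, -6.4]
gripper_width: 0.0291
```

```bash
python3 -m creep '[[[0,0,-0.5,0,0,0],[0,0,-0.5,0,0,0],[0,0,0,0,0,0],[0,0,0,0,0,0]]]'
python3 -m creep '[[[0,0,-0.5,0,0,0],[0,0,-0.5,0,0,0],[0,0,0,0,0,0],[0,0,0,0,0,0]]]'
```

```text
time: 10.4
position: [0.5019, 0.2047, 0.1352]
eef_rot: [[-0.141, 0.99, -0.0], [0.99, 0.141, -0.0], [-0.0, -0.0, -1.0]]
contact_force: [1.2, 0.1, -5.9]
gripper_width: 0.0293
time: 10.73
position: [0.5019, 0.2048, 0.1342]
eef_rot: [[-0.141, 0.99, -0.0], [0.99, 0.141, -0.0], [-0.0, -0.0, -1.0]]
contact_force: [-0.1, -0.2, -5.8]
gripper_width: 0.0296
```

```bash
python3 -m creep '[[[0,0,-0.5,0,0,0],[0,0,-0.5,0,0,0],[0,0,0,0,0,0],[0,0,0,0,0,0]]]'
python3 -m creep '[[[0,0,-0.5,0,0,0],[0,0,-0.5,0,0,0],[0,0,0,0,0,0],[0,0,0,0,0,0]]]'
```

```text
time: 11.07
position: [0.5018, 0.2047, 0.1332]
eef_rot: [[-0.141, 0.99, -0.0], [0.99, 0.141, -0.0], [-0.0, -0.0, -1.0]]
contact_force: [-1.6, 0.3, -6.2]
gripper_width: 0.0293
time: 11.4
position: [0.5017, 0.2047, 0.1322]
eef_rot: [[-0.141, 0.99, -0.001], [0.99, 0.141, -0.0], [-0.0, -0.001, -1.0]]
contact_force: [-2.8, -0.9, -6.2]
gripper_width: 0.0295
```

```bash
python3 -m creep '[[[-0.5,0,0,0,0,0],[0,0,-0.5,0,0,0],[0,0,-0.5,0,0,0],[0,0,0,0,0,0],[0,0,0,0,0,0]]]'
python3 -m creep '[[[0,0,-0.5,0,0,0],[0,0,0,0,0,0],[0,0,0,0,0,0]]]'
```

```text
time: 11.82
position: [0.5015, 0.2048, 0.1314]
eef_rot: [[-0.141, 0.99, 0.0], [0.99, 0.141, 0.0], [0.0, 0.0, -1.0]]
contact_force: [-2.8, 0.0, 0.6]
gripper_width: 0.0294
time: 12.07
position: [0.5016, 0.2049, 0.1313]
eef_rot: [[-0.141, 0.99, 0.001], [0.99, 0.141, 0.0], [0.0, 0.001, -1.0]]
contact_force: [-4.9, -0.2, 9.2]
gripper_width: 0.0294
```

```bash
python3 -m creep '[[[-0.4,0,0,0,0,0],[-0.3,0,0,0,0,0],[0,0,0,0,0,0],[0,0,0,0,0,0]]]'
python3 - <<'E'
from h import *
o=manip.get_obs(); p=o["position"]; print(p,o["contact_force"],o["ft_torque"])
q=cams.snapshot("side"); u2,v2=proj(q,[.502,.204,.14]).astype(int)
cv2.imwrite("pics/seat.png",cv2.resize(q["image"][v2-40:v2+40,u2-50:u2+50],(750,600),interpolation=cv2.INTER_CUBIC)); print(u2,v2)
E
```

```text
time: 12.4
position: [0.5015, 0.2049, 0.1313]
eef_rot: [[-0.141, 0.99, 0.002], [0.99, 0.141, 0.0], [0.0, 0.002, -1.0]]
contact_force: [-0.9, -0.4, 7.1]
gripper_width: 0.0292
[0.50149073 0.20488571 0.1313371 ] [-0.89029443 -0.39540073  7.13724157] [-0.56843149  0.37749004  0.04491034]
272 168
```

View pics/seat.png

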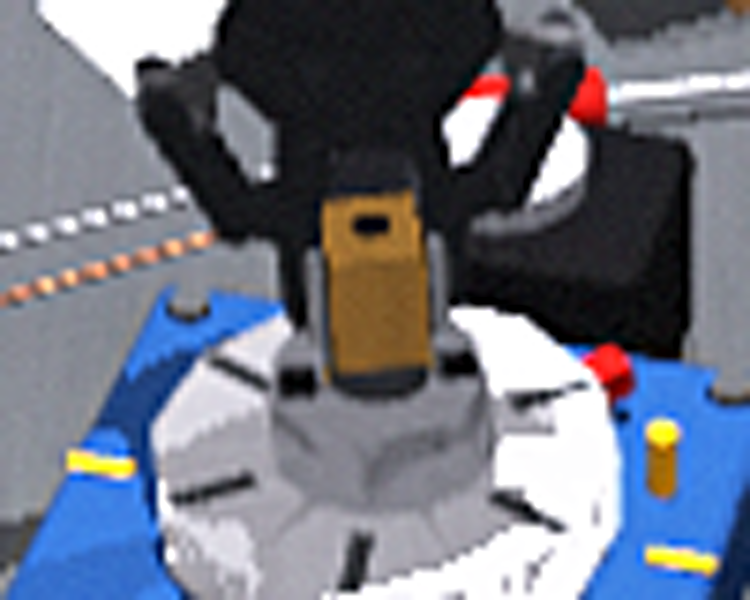

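The arbor is seated, with the dogs showing in both slots at (297,380) and (458,362) and the collar flush. I'll turn it clockwise in steps while watching the torque.

```bash
cat > st.py <<'E'
from h import *
o=manip.get_obs(); print(round(o["time"],2),o["position"].round(4),"jaw",round(np.degrees(np.arctan2(o["eef_rot"][1,1],o["eef_rot"][0,1])),2),o["contact_force"].round(1),o["ft_torque"].round(2))
E
python3 -m creep '[[[0,0,0,0,0,-1],[0,0,0,0,0,-1],[0,0,0,0,0,-1],[0,0,0,0,0,-1],[0,0,0,0,0,-1],[0,0,0,0,0,-1],[0,0,0,0,0,0]]]' >/dev/null; python3 st.py
python3 -m creep '[[[0,0,0,0,0,-1.5],[0,0,0,0,0,-1.5],[0,0,0,0,0,-1.5],[0,0,0,0,0,-1.5],[0,0,0,0,0,-1],[0,0,0,0,0,-1],[0,0,0,0,0,0]]]'>/dev/null; python3 st.py
```

```text
13.03 [0.5016 0.2049 0.1313] jaw 2.04 [-1.1 -0.1  7.2] [-0.41  0.29  0.  ]
13.62 [0.5018 0.2049 0.1313] jaw -5.96 [ 0.4 -0.3  5.6] [-0.44  0.16 -0.06]
```

```bash
python3 -m creep '[[[0,0,0,0,0,-1.5],[0,0,0,0,0,-1.5],[0,0,0,0,0,-1],[0,0,0,0,0,-1],[0,0,0,0,0,-1],[0,0,0,0,0,0]]]' >/dev/null; python3 st.py
python3 -m creep '[[[0,0,0,0,0,-1],[0,0,0,0,0,-1],[0,0,0,0,0,0]]]'>/dev/null; python3 st.py
python3 - <<'E'
from h import *
q=cams.snapshot("side"); u2,v2=proj(q,[.502,.204,.14]).astype(int)
cv2.imwrite("pics/turn.png",cv2.resize(q["image"][v2-40:v2+40,u2-50:u2+50],(750,600),interpolation=cv2.INTER_CUBIC))
E
```

```text
14.12 [0.5019 0.205  0.1314] jaw -11.96 [ 1.2 -0.3  5.6] [-0.42 -0.1   0.04]
14.37 [0.502  0.2049 0.1314] jaw -13.97 [ 1.4 -0.7  5.8] [-0.5   0.01 -0.01]
```

View pics/turn.png

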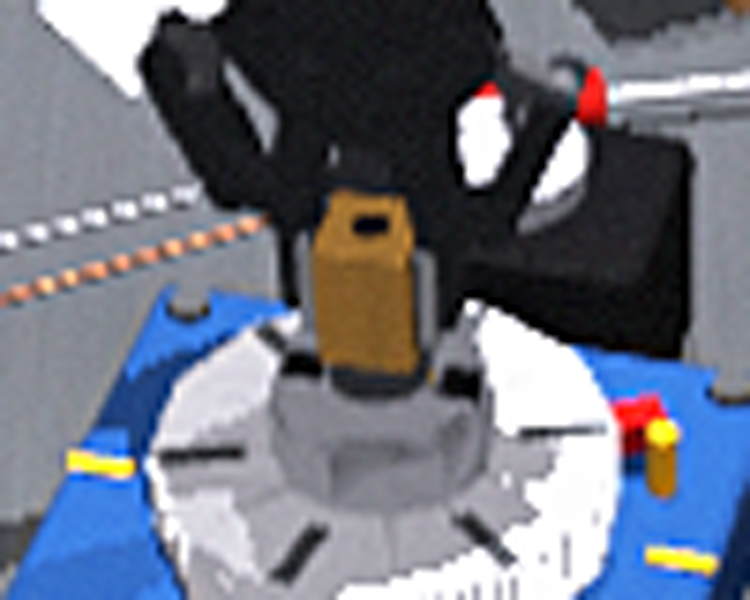

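The spindle followed: the red lug at (637,425) is nearly at the pin at (662,435). I'll finish in small steps.

```bash
python3 -m creep '[[[0,0,0,0,0,-0.5],[0,0,0,0,0,-0.5],[0,0,0,0,0,0]]]' >/dev/null; python3 st.py
python3 -m creep '[[[0,0,0,0,0,-0.5],[0,0,0,0,0,-0.5],[0,0,0,0,0,0]]]'>/dev/null; python3 st.py
```

```text
14.67 [0.502  0.2049 0.1314] jaw -14.93 [ 2.  -0.3  5.9] [-0.54 -0.08  0.09]
14.92 [0.502  0.2049 0.1314] jaw -15.93 [ 2.1 -1.2  4.9] [-0.46 -0.13  0.1 ]
```

```bash
python3 -m creep '[[[0,0,0,0,0,-0.5],[0,0,0,0,0,0],[0,0,0,0,0,0]]]' >/dev/null; python3 st.py
```

```text
15.17 [0.502  0.2049 0.1314] jaw -16.39 [ 3.3 -1.6  4.3] [-0.53 -0.2   0.42]
```

```bash
python3 -m creep '[[[0,0,0,0,0,-0.4],[0,0,0,0,0,0],[0,0,0,0,0,0]]]' >/dev/null; python3 st.py
```

```text
15.42 [0.502  0.2049 0.1313] jaw -16.76 [ 2.4 -0.5  5.1] [-0.53 -0.17  0.89]
```

That is the hard stop: torque rose to 0.89 N m with the jaws at −16.8°. I'll ease the twist, release and retreat upward.

```bash
python3 -m creep '[[[0,0,0,0,0,0.4],[0,0,0,0,0,0.4],[0,0,0,0,0,0],[0,0,0,0,0,0]]]' >/dev/null; python3 st.py
python3 -m creep '[[[0,0,0,0,0,0],[0,0,0,0,0,0],[0,0,0,0,0,0],[0,0,0,0,0,0],[0,0,0,0,0,0],[0,0,0,0,0,0],[0,0,0,0,0,0],[0,0,0,0,0,0]]]' 1
python3 -m creep '[[[0,0,5,0,0,0],[0,0,10,0,0,0],[0,0,20,0,0,0],[0,0,30,0,0,0],[0,0,30,0,0,0],[0,0,30,0,0,0],[-20,-25,10,0,0,0],[-25,-30,0,0,0,0],[-25,-30,0,0,0,0],[-25,-30,0,0,0,0]]]'
python3 -m creep '[[[-10,-37,0,0,0,0],[-10,-37,0,0,0,0],[-10,-37,0,0,0,0],[-10,-37,0,0,0,0],[0,0,0,0,0,0],[0,0,0,0,0,0]]]'
python3 - <<'E'
from h import *
q=cams.snapshot("side"); s=cams.snapshot("top"); u2,v2=proj(q,[.502,.204,.13]).astype(int);u,v=proj(s,[.502,.204,.13]).astype(int); print(u2,v2,u,v)
c=lambda im,u,v:cv2.resize(im[v-50:v+50,u-50:u+50],(400,400),interpolation=cv2.INTER_CUBIC)
cv2.imwrite("pics/fin.png",np.hstack([c(q["image"],u2,v2),c(s["image"],u,v)]))
E
```

```text
15.75 [0.5019 0.205  0.1314] jaw -16.01 [ 1.9 -0.4  6.7] [-0.4  -0.07  0.07]
time: 16.42
position: [0.5008, 0.2048, 0.1308]
eef_rot: [[0.276, 0.961, -0.0], [0.961, -0.276, 0.0], [0.0, -0.0, -1.0]]
contact_force: [0.5, -0.6, 0.1]
gripper_width: 0.0855
time: 17.25
position: [0.4045, 0.0889, 0.2667]
eef_rot: [[0.275, 0.962, 0.001], [0.962, -0.275, -0.0], [0.0, 0.001, -1.0]]
contact_force: [1.8, -0.2, 0.2]
gripper_width: 0.0854
time: 17.75
position: [0.3655, -0.0601, 0.2667]
eef_rot: [[0.28, 0.96, 0.001], [0.96, -0.28, -0.0], [-0.0, 0.001, -1.0]]
contact_force: [0.8, -0.0, -0.1]
gripper_width: 0.0856
272 171 234 279
```

View pics/fin.png

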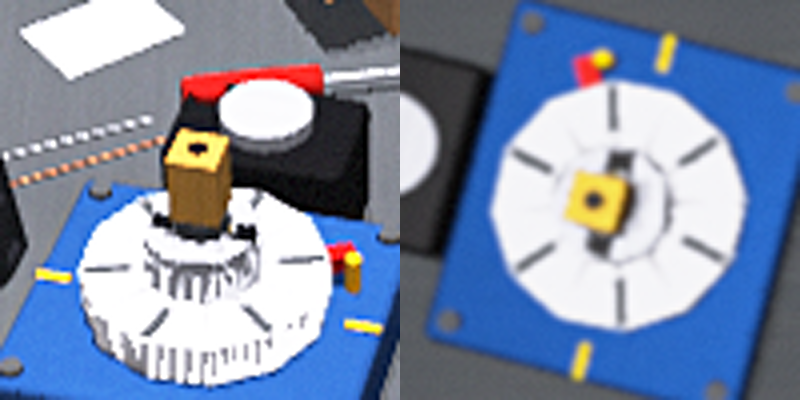

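The arbor stands alone and upright, with the lug (585,72) touching the pin (602,58) and the slots lined up with the dashes. I'll do one numeric height check, then hand in.

Run:
```python
from h import *
q=cams.snapshot("side"); s=cams.snapshot("top")
print(tri(q,(222+199/4-.5,121+148/4-.5),s,(184+194/4-.5,229+200/4-.5)),"expected z .171")
workorder.close_job()
```

```text
(array([0.50219862, 0.20358218, 0.17232071]), np.float64(0.0008546878601292508)) expected z .171
the job is handed in; nothing more can be done
```

I took the brass-headed arbor out of the rack and seated it in the spindle with its slots over the dogs. I then turned it clockwise to the stop, let go and handed the job in at about 18 s. No verdict is reported, so success rests on the checks below.

- **Seating:** The arbor met no resistance at dog height and bottomed at a TCP height of 131.3 mm (131 mm expected if home, 139 mm if riding on the dogs). The highest upward force in the readings was about 9 N, roughly 15 N on the arbor counting its weight.
- **Stop:** Torque rose from 0.1 to 0.89 N m with the jaws at −16.8°, and I eased it before opening the gripper. The nose x axis measured −15.8°, so the slots are within about 1° of the index dashes.
- **Final pictures:** They show the arbor upright and released, the red lug against the pin, and the gripper clear.
- **Final position:** The head top measured (0.5022, 0.2036, 0.1723) m. That is 1.3 mm above the ideal 0.171 m, within the cameras' 2 mm accuracy. The horizontal position agrees with the estimated nose centre to within 1 mm.

No check failed. The camera and touch readings of seating height differ by about 1 mm. I did not re-measure the pointed centre or the other bystanders at the end.

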